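# Fit the mushroom stake in the indexing bench socket

### The job

Mount the mushroom-headed stake in the bench socket for truing a bell rim, and leave the slim tapered stake in the rack: first pull the socket's spring plunger up and turn its T-handle so that it stays parked, then start the stake's shank in the chamfered mouth, index hole up. The hand cannot follow the shank all the way in, so let it rest in the socket and then draw or push it on until the shoulder of its head is home against the mouth. Finally turn the T-handle back in line so that the plunger drops fully into the index hole, with nothing else on the bench disturbed.

Things in the scene. Friction and masses are not known exactly. Their poses are not given: they have to be found in the camera images.
- socket: Grey cast socket bolted to the bench; foot 125 x 84 x 12 mm, y -24 to +60. A square sleeve 44.5 mm wide runs along its y from -27 mm (bright chamfered mouth; the stake enters here, moving to +y) to +27 mm (plain open back). On top in the middle a slotted steel barrel 33 mm across, its top 88 mm above the bench, and the T-handled spring plunger. Origin on the bench under the sleeve's middle.
- socket_mouth (a point): Centre of the bore at the face of the mouth (socket y = -27 mm), 52 mm above the bench. The bore is 26.5 mm square and goes right through; a 7 mm long chamfer opens it to 36.5 mm at the mouth.
- socket_back (a point): Centre of the bore at the face of the back (socket frame y = +27 mm).
- socket_pin (a point): Point on the plunger's axis at the level of the top face of a seated shank (64 mm above the bench, socket frame x = y = 0).
- tee_grip (a point): Centre of the T-handle's bar: 48 mm long, 13 mm wide, 14 mm tall, centre 101 mm above the bench with the plunger down; it rises with the plunger. Pinch it across its 13 mm. There is 6 mm of free height under the bar, above the barrel. The bar lies along the socket's y when joint tee is 0.
- plunger (a joint): Lift of the spring plunger in m: 0 fully down (its 10 mm pin reaches 9 mm below a seated shank's top face and blocks the empty bore), about 0.009 with the pin standing on a shank, 0.013 parked, 0.018 end of travel. A spring pushes it down with 5 N when down, 9 N when up.
- tee (a joint): Turn of the T-handle in rad: 0 bar along the socket's y, 1.57 bar across; grows counter-clockwise seen from above. A key under the bar sits 13 mm deep in the barrel's slot (7 mm key, 9 mm slot), so it turns only when lifted over 13 mm. Turned 0.5 or more and let go, the key stands on the barrel and the plunger stays parked up; turned back to 0, the spring drives it down.
- mushroom_stake: Steel stake, 200 mm long, 0.45 kg: domed round head 84 mm across, 26 mm thick, flat shoulder behind it, 24 mm square shank 174 mm long, its last 10 mm tapered to 17 mm. Origin on the shank's axis in the shoulder's plane; +y along the shank to the tail, z up through the face with the index hole. Lies level in a rack berth, hole up. Home when its shoulder meets the mouth: hole under the plunger.
- mushroom_stake_hole (a point): Mouth of the index hole (14 mm wide, 13 mm deep) in the middle of the shank's top face, 27.5 mm from the shoulder. The stake's centre of mass is about 55 mm from the shoulder along the shank.
- mushroom_stake_tail (a point): Centre of the end face of the shank's tail, 174 mm from the shoulder.
- taper_stake: The other stake, to be left alone: same square shank, hole and origin, but a slim cone 56 mm long on a 42 mm collar. In the rack's other berth; which berth is which varies.
- rack: Fixed wooden rack, board 205 x 128 x 12 mm, origin on the bench under its middle. Two berths at rack x = -65 and +65 mm, each with two notched posts (46 mm wide, 10 thick, tops 62 mm above the bench) at rack y = -58 and +58 mm. Shanks lie along the rack's y with axis 52 mm above the bench, shoulders at y = -69 mm, tails at +y: the shank is free from 16 to 122 mm from the shoulder.
- mallet: Rawhide mallet, 248 mm long, lying behind the socket; bystander.
- oil_can: Standing oil bottle, 48 mm across, 136 mm tall, behind the work; bystander.
Not all that is in view belongs to the job. What is meant by the socket is not turquoise, and is the larger of those in its own colour.

How it is judged:
On the way, in this order (a step that is already met when the one before it is completed fails the run):
1. the plunger is pulled up, turned and let go, and stays parked (value of joint plunger above 0.0115 m and value of joint tee above 0.35 rad and contact force between the fingers and socket below 0.3 N), for 0.2 s.
2. the mushroom stake rests in the socket, its tail past the plunger, let go, not yet home (y of mushroom_stake_tail in the frame of socket above 0.008 m and y of mushroom_stake in the frame of socket below -0.037 m and angle between the y axis of mushroom_stake and the y axis of socket, either way round below 0.12 rad and horizontal distance between mushroom_stake_hole and socket below 0.16 m and z of mushroom_stake_tail in the frame of socket between 0.03 and 0.075 m and contact force between the fingers and mushroom_stake below 0.3 N), for 0.2 s.
At the end, for the whole second after the job is handed in: The mushroom stake sits in the socket with its index hole within 6 mm of the plunger point and its shank in line with the bore (0.08 rad), the T-handle is back in line (under 0.25 rad), the plunger is fully down in the hole (lift under 2.5 mm), and all is at rest (value of joint plunger below 0.0025 m and value of joint tee below 0.25 rad and distance between mushroom_stake_hole and socket_pin below 0.006 m and angle between the y axis of mushroom_stake and the y axis of socket, either way round below 0.08 rad and linear speed of mushroom_stake below 0.02 m/s and velocity of joint plunger below 0.01 m/s); the robot touches nothing.
It fails at once if the taper stake is knocked or dragged more than 30 mm (distance of taper_stake from where it was at the start of the episode above 0.03 m).
It fails at once if the mallet is knocked or dragged more than 30 mm (distance of mallet from where it was at the start of the episode above 0.03 m).
It fails at once if the oil bottle is knocked over or moved more than 30 mm (distance of oil_can from where it was at the start of the episode above 0.03 m or angle between oil_can's own z axis and vertical above 0.5 rad).
It also fails if it takes over 70 s, if anything falls off the work surface, if the arm or the gripper's body presses on something with over 40 N, if the wrist force passes 120 N, or if a joint passes its speed limit or range.

### The arm

A 6-joint arm with a two-finger parallel gripper is mounted at the origin on a cart in front of the work surface, level with it; the furniture and walls round the work are solid. World frame = base frame: x ahead of the robot, y to its left, z up, the work surface at z = 0. Lengths are in m, angles in rad, forces in N, time in s.
With the tool pointing down it reaches from about 0.325 to 1 m from the base axis. Payload 5.1 kg.
Tool frame: the origin (TCP) lies midway between the tips of the shut fingers; the grasp point (between the pads) lies 19 mm behind it (manip.hold_point_z is the distance from the TCP to the grasp point, in m); z points along the fingers, y is the line along which they close (so a half turn about z gives the same grasp; the last joint's range is limited). The gripper opens to 85 mm and grips with 20 to 120 N. Pads are 22 mm wide; open, the fingers measure 114 mm over their backs; the gripper's body (76 mm by 85 mm) begins 54 mm behind the grasp point. The pads swing forward as they close: fully open they stand 13 mm farther back than shut.
Start: joints at [-0.083, 0.124, 1.65, -0, 1.367, -0.083], TCP at [0.65, -0, 0.231] pointing down, gripper open.
Joint ranges: [-2.61, 2.61], [-1.02, 2.33], [0.03, 2.71], [-1.35, 4.49], [0.32, 2.68], [-2.91, 2.91]. Speed limits (rad/s): [2.57, 2.57, 3.14, 3.14, 3.14, 3.14].

### API

Orientations are given as [roll, pitch, yaw] about the fixed x, y, z axes, in that order (R = Rz(yaw) Ry(pitch) Rx(roll)).
In Python, from rig import sensors, imaging, manip gives the robot as it stands.
- The arm moves only by the shell command python3 -m jog 'ROWS' [FORCE]. ROWS is a JSON object of lists of equal length, an entry for each row: "claw": the opening, from 0 (shut) to 1 (fully open); "slide": the shift along the tool's x, y, z in cm, a list of three; "twist": the turn about the tool's z in degrees. A call has 1 to 5 rows; each row is the pose to reach, as a shift and turn from the pose commanded when the call began, along the tool's axes at that moment; what a row does not reach only later rows make up. A row lasts 1/8 s, in which the tool goes at most 62.5 mm and 10.7 degrees, less where a joint would pass 70% of its speed; a pose out of reach is approached as far as the arm can. A call with a gripper value outside its range is refused whole. The fingers move at their own pace and stop on an object; FORCE is the grip in N (left out, the last holds). Time passes only in rows, so rows that repeat a pose let the fingers close. It gives the time, the measured TCP pose, the force, the opening and the grip force at its end, in the units of the state.
- sensors.read_state(): the state, without advancing time (a new reading comes with each control period).
- imaging.snapshot(name): name is "scene" or "side" or "wrist"; returns a dict with "color" (384x512x3 uint8, blue, green, red), "K" (3x3 intrinsics, pixels), "position" and "attitude" of the camera in the world; the wrist camera has in their place "T_tool_cam" (4x4, takes a point from camera to tool coordinates, whose origin is the TCP and whose axes are the flange's). Camera axes: x right, y up, looking along -z (the intrinsics and any distortion apply to the point x, -y, -z); pixel columns grow to the right and rows downward; lengths in m; the calibration is good to about 2 mm. A picture is of the moment at which its call begins: read the wrist's pose just before it. There is no depth.
- manip.finish_job(): hands the job in; it is judged then, once.
The state is a dict: "time": time; "qpos": joint angles; "joint_velocities": joint speeds; "joint_efforts": joint torques, N m; "position": TCP position; "tcp_rot": TCP orientation; "wrist_force": force on the tool from outside, world axes, zero at the start; "wrist_torque": the same for the moment, N m; "finger_gap": opening from 0.0 (shut) to 1.0 (fully open); "gripper_force": force on a finger pad.
Only numpy, scipy, OpenCV 4.12 (cv2) and the standard library are available. Lean on these libraries where they do the work, as an engineer would, in place of code of your own. Each camera call takes 0.05 s, during which the arm holds its last target. There are 200 camera calls.

## Working session

There is one attempt and no reset: what is moved stays moved. The work goes in short steps, Python scripts to look and compute and a shell command to move; the robot and the scene stay as the last step left them, time stands still between calls to the robot, and variables do not carry over. Pictures are saved under pics/ and viewed, at most 10 in all, crops included, and the job is handed in when it is done.

```bash
mkdir -p pics; ls; cat > h.py <<'E'
import numpy as np, cv2
from rig import sensors, imaging, manip
from scipy.spatial.transform import Rotation as R
E
python3 - <<'E'
from h import *
import pickle
for n in("scene","side"):
    s=imaging.snapshot(n); pickle.dump(s,open(n+".pkl","wb"))
    cv2.imwrite(f"pics/{n}0.png",s["color"]); print(n,s["K"],s["position"],s["attitude"],[k for k in s])
print(sensors.read_state())
E
```

```text
pics
scene [[396.53512279   0.         257.06910925]
 [  0.         396.53512279 192.11664797]
 [  0.           0.           1.        ]] [-0.00197625 -0.87692408  0.97533341] [ 0.88010004 -0.0212231  -0.5754409 ] ['color', 'K', 'position', 'attitude']
side [[355.2626099    0.         259.81753779]
 [  0.         355.2626099  194.65555521]
 [  0.           0.           1.        ]] [0.00726563 0.96532811 0.68725967] [ 1.08409738  0.02127592 -2.59855177] ['color', 'K', 'position', 'attitude']
{'time': 0.1, 'qpos': array([-8.25903046e-02,  1.24439252e-01,  1.65155861e+00, -1.00723141e-05,
        1.36750142e+00, -8.25994532e-02]), 'joint_velocities': array([-1.86746690e-03, -2.32277168e-03, -3.41832299e-03, -9.42744209e-04,
        5.13758448e-05,  6.49423100e-04]), 'joint_efforts': array([ 9.10699127e-04, -4.24935150e+01, -3.66653323e+01, -1.21150126e-05,
        3.93052323e-03, -1.30700494e-05]), 'position': array([6.49438806e-01, 2.09622272e-05, 2.30163840e-01]), 'tcp_rot': array([-3.13969171e+00, -1.47479882e-04,  1.57080738e+00]), 'wrist_force': array([0.38794363, 0.86351946, 0.44873827]), 'wrist_torque': array([-0.0876541 , -0.03910402,  0.01143511]), 'gripper_force': 0.0, 'finger_gap': 0.9997685074251714}
```

View pics/scene0.png

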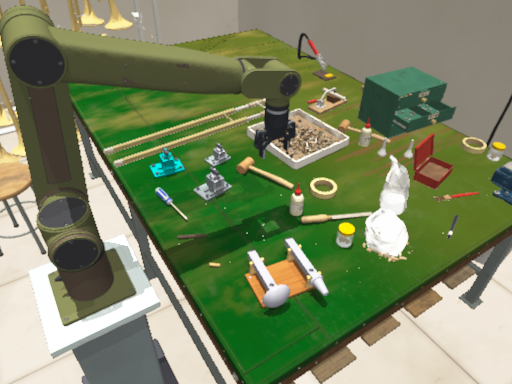

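View pics/side0.png

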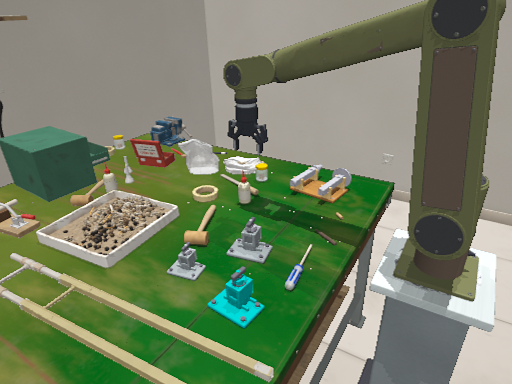

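```bash
python3 - <<'E'
from h import *
a=cv2.imread("pics/scene0.png");b=cv2.imread("pics/side0.png")
def c(i,x,y,w): 
    return cv2.resize(i[y:y+w*3//4,x:x+w],(400,300),interpolation=cv2.INTER_CUBIC)
cv2.imwrite("pics/m1.png",np.vstack([np.hstack([c(a,184,160,56),c(b,220,215,60)]),np.hstack([c(a,235,232,100),c(b,282,155,80)])]))
E
```

```text
(no output)
```

View pics/m1.png

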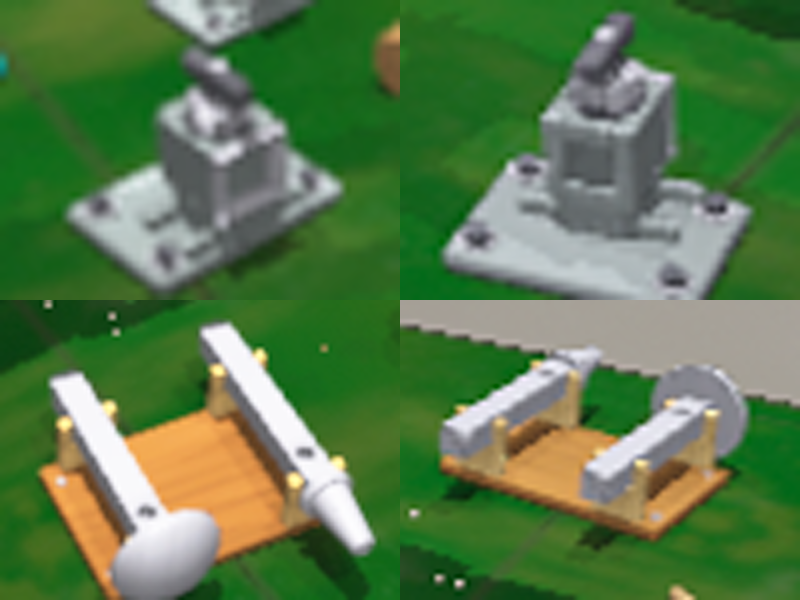

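The larger grey socket is at scene (213,183) and side (250,240). The smaller grey one is at scene (217,155), and the turquoise one at (168,163) is excluded. In the crop, the mouth faces the lower right of the scene view. The mushroom stake is in the near berth (scene hole ≈(272,285)), and the taper stake is in the far one. Next I'll fit the poses.

```bash
cat >> h.py <<'E'
import pickle
from scipy.optimize import least_squares
def proj(s,P,T=None):
    p=np.atleast_2d(P)
    if T is None: Rm=R.from_euler("xyz",s["attitude"]).as_matrix(); o=np.array(s["position"])
    else: Rm=T[:3,:3]; o=T[:3,3]
    c=(p-o)@Rm; c=c*[1,-1,-1]; u=c@s["K"].T
    return u[:,:2]/u[:,2:]
def wpt(q,P):
    P=np.atleast_2d(P).astype(float)/1000
    c,s=np.cos(q[2]),np.sin(q[2])
    return np.c_[q[0]+c*P[:,0]-s*P[:,1],q[1]+s*P[:,0]+c*P[:,1],P[:,2]]
def fit(obs,x0):
    f=lambda q:np.concatenate([(proj(s,wpt(q,[p]))[0]-uv) for s,p,uv in obs])
    r=least_squares(f,x0,loss="soft_l1"); return r.x,r.fun.reshape(-1,2)
E
python3 - <<'E'
from h import *
A=pickle.load(open("scene.pkl","rb"));B=pickle.load(open("side.pkl","rb"))
so=[(A,(-62.5,60,12),(193.4,189.7)),(A,(-62.5,-24,10),(206.4,200.5)),(A,(62.5,-24,10),(231.9,186.2)),(A,(0,0,104),(214.4,170.5)),
(A,(-22,27,74),(206.2,175.5)),(A,(-22,-27,74),(214.2,180.5)),(A,(22,-27,74),(223.6,177)),
(B,(62.5,60,10),(226.7,253)),(B,(-62.5,-24,12),(272.5,246.5)),(B,(0,0,104),(250.6,222)),(B,(22,27,74),(241.5,232.7))]
for yaw in(0,.4,.8,-.4):
    q,r=fit(so,[.55,.1,yaw]); print("socket",q,np.abs(r).max())
print(r.round(1))
ra=[(A,(-65,-69+27.5,64),(271.75,285)),(A,(-65,105,60.5),(251.7,251.5)),(A,(65,-41.5,64),(311,270.25)),(A,(-102.5,64,12),(245,275)),
(B,(-65,-41.5,64),(338.6,177.2)),(B,(-65,105,52),(321.6,191)),(B,(65,-41.5,64),(311.4,169.2)),(B,(102.5,64,10),(290.2,187)),(B,(-102.5,64,10),(333,201)),(B,(-102.5,-64,10),(347.6,189.4))]
for yaw in(0,.4,.8):
    q,r=fit(ra,[.55,-.4,yaw]); print("rack",q,np.abs(r).max())
print(r.round(1))
print("stake hole",wpt(q,[(-65,-41.5,64),(-65,105,52),(-65,0,52)]))
s=imaging.snapshot("wrist"); print(s["T_tool_cam"])
E
```

```text
socket [0.52258206 0.18873626 0.19293281] 1.9062291435314762
socket [0.52258206 0.18873625 0.19293243] 1.9062247231765923
socket [0.52258206 0.18873625 0.19293261] 1.9062268584629862
socket [0.52258206 0.18873626 0.19293269] 1.9062277242803702
[[-0.8 -0.9]
 [-0.  -0.7]
 [-0.2 -0.6]
 [-0.3 -0.7]
 [-0.8 -0. ]
 [ 0.3  1.5]
 [ 0.1  0.1]
 [-0.4 -0.2]
 [ 0.2 -1.9]
 [ 0.3 -1.2]
 [-0.1 -0.4]]
rack [ 0.4960257  -0.29726198 -0.13028041] 1.4511578052132563
rack [ 0.4960257  -0.29726199 -0.13028044] 1.451157023866216
rack [ 0.4960257  -0.29726199 -0.13028058] 1.4511532767410813
[[ 0.3  0.5]
 [-1.5 -0.8]
 [ 0.6  0.1]
 [-0.5 -0.5]
 [ 0.  -0.8]
 [-1.2  1.3]
 [-0.1 -0.3]
 [-0.1 -0.3]
 [ 0.5 -0.5]
 [ 0.7 -0.8]]
stake hole [[ 0.42618518 -0.32996599  0.064     ]
 [ 0.44521734 -0.18470751  0.052     ]
 [ 0.43157655 -0.28881769  0.052     ]]
[[ 2.15299584e-03  9.60900388e-01  2.76885912e-01  7.24942824e-02]
 [ 9.99997677e-01 -2.09721801e-03 -4.97581240e-04 -3.62358450e-04]
 [ 1.02564116e-04  2.76886340e-01 -9.60902671e-01 -1.42095460e-01]
 [ 0.00000000e+00  0.00000000e+00  0.00000000e+00  1.00000000e+00]]
```

```bash
python3 -m jog '{"claw":[1,1,1,1,1],"slide":[[5,-3.3,0],[10,-6.6,0],[15,-10,0],[18.9,-12.7,0],[18.9,-12.7,0]],"twist":[-4,-8,-11,-11,-11]}' && python3 - <<'E'
from h import *
st=sensors.read_state(); s=imaging.snapshot("wrist"); s["st"]=st; pickle.dump(s,open("w1.pkl","wb"))
cv2.imwrite("pics/w1.png",s["color"]); print(st["position"],st["tcp_rot"],st["wrist_force"],s["K"])
E
```

```text
time: 0.78
position: [0.5212, 0.1911, 0.2311]
tcp_rot: [-3.141, -0.0, 1.767]
wrist_force: [0.5, -0.0, 0.3]
finger_gap: 0.999
gripper_force: 0.0
[0.52118313 0.19112868 0.23105842] [-3.14109925e+00 -3.25568368e-04  1.76709313e+00] [ 0.48993689 -0.01685052  0.29026479] [[336.27157987   0.         261.91068508]
 [  0.         336.27157987 191.79182217]
 [  0.           0.           1.        ]]
```

View pics/w1.png

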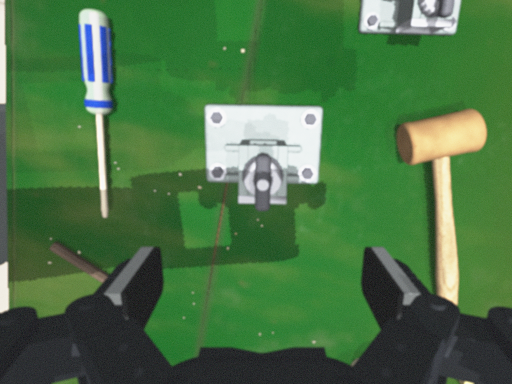

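Top view: the foot's corners are at (206,106), (322,107), (206,181) and (319,183). The bar runs up to (263,208), in line with the sleeve.

```bash
cat >> h.py <<'E'
def Tw(s):
    st=s["st"]; T=np.eye(4); T[:3,:3]=R.from_euler("xyz",st["tcp_rot"]).as_matrix(); T[:3,3]=st["position"]; return T@s["T_tool_cam"]
def fitw(s,obs,x0):
    T=Tw(s); f=lambda q:np.concatenate([(proj(s,wpt(q,[p]),T)[0]-uv) for p,uv in obs])
    r=least_squares(f,x0,loss="soft_l1"); return r.x,r.fun.reshape(-1,2)
def rel(p,dz=0):
    st=sensors.read_state(); return R.from_euler("xyz",st["tcp_rot"]).inv().apply(np.array(p)-st["position"])*100
E
python3 - <<'E'
from h import *
s=pickle.load(open("w1.pkl","rb"))
q,r=fitw(s,[((-62.5,60,12),(206,105.5)),((62.5,60,12),(322,107)),((62.5,-24,12),(319.5,183)),((-62.5,-24,12),(206.5,182)),((0,-24,104),(263,208)),((-22,-27,74),(239,203)),((22,-27,74),(287,204))],[.52,.19,.19])
print(q,r.round(1)); 
cv2.imwrite("pics/w1c.png",cv2.resize(s["color"][90:225,190:340],None,fx=4.4,fy=4.4,interpolation=2))
print("rel",rel([q[0],q[1],.101+manip.hold_point_z*-1]),manip.hold_point_z)
E
```

```text
[0.52220013 0.19370182 0.18592106] [[-2.1 -1.1]
 [ 2.  -1. ]
 [-0.3  1. ]
 [ 0.1  0.6]
 [ 0.2  2.7]
 [ 0.5 -0.1]
 [-0.5 -0.6]]
rel [ 0.37977529  0.07347716 14.88654601] 0.0187
```

View pics/w1c.png

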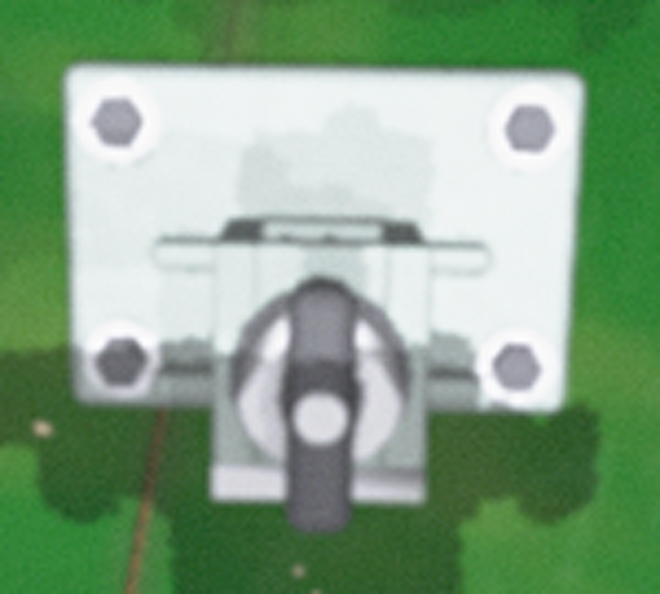

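```bash
python3 - <<'E'
from h import *
s=pickle.load(open("w1.pkl","rb"))
o=[((-62.5,60,12),(204.8,104.8)),((62.5,60,12),(322.5,106.6)),((62.5,-24,12),(318.6,183.6)),((-62.5,-24,12),(207,182)),((0,-24,106),(262.7,210.9)),((0,24,100),(262.7,153.6)),((-22,-27,74),(238.2,204.3)),((22,-27,74),(286.6,204.3))]
q,r=fitw(s,o,[.52,.19,.19]); print(q,r.round(1))
q,r=fitw(s,o[:4],[.52,.19,.19]); print(q)
q,r=fitw(s,o[4:],[.52,.19,.19]); print(q)
f=lambda v:np.concatenate([proj(s,wpt(v[:3],[p])+[0,0,v[3]],Tw(s))[0]-uv for p,uv in o])
r=least_squares(f,[.52,.19,.19,0]);print(r.x,r.fun.round(1))
E
```

```text
[0.52173436 0.19341588 0.18644598] [[-1.4 -0.2]
 [ 1.  -0.5]
 [ 0.1  0.5]
 [-0.9  0.8]
 [-0.1  0.8]
 [ 0.6  0.3]
 [ 0.8 -1.2]
 [-0.6 -0.7]]
[0.52206853 0.1935819  0.18459843]
[0.52151432 0.19325546 0.19686468]
[ 0.52187956  0.19291533  0.18586406 -0.00228094] [-1.   0.2  0.6 -0.  -0.2  0.5 -0.5  0.7 -0.1  0.5  0.7  0.5  1.  -1.5
 -0.7 -0.9]
```

```bash
python3 -m jog '{"claw":[1,0.6,0.5,0.4,0.4],"slide":[[0.2,0,5],[0.2,0.05,9],[0.2,0.05,12.5],[0.2,0.05,14],[0.2,0.05,14]],"twist":[0,0,0.4,0.4,0.4]}' 40 && python3 -m jog '{"claw":[0,0,0,0,0],"slide":[[0,0,0],[0,0,0],[0,0,0],[0,0,0],[0,0,0]],"twist":[0,0,0,0,0]}'
```

```text
time: 1.45
position: [0.523, 0.1902, 0.0904]
tcp_rot: [-3.139, 0.0, 1.755]
wrist_force: [0.1, -0.7, -0.1]
finger_gap: 0.4
gripper_force: 0.0
time: 2.08
position: [0.5222, 0.1906, 0.0933]
tcp_rot: [-3.139, 0.001, 1.756]
wrist_force: [-9.0, -2.1, 6.4]
finger_gap: 0.136
gripper_force: 42.2
```

```bash
python3 -m jog '{"claw":[0,0,0],"slide":[[0,0,-0.8],[0,0,-1.7],[0,0,-1.7]],"twist":[0,0,0]}'
```

```text
time: 2.45
position: [0.522, 0.1906, 0.108]
tcp_rot: [-3.139, 0.001, 1.756]
wrist_force: [-3.2, -2.1, -9.1]
finger_gap: 0.142
gripper_force: 40.3
```

```bash
python3 -m jog '{"claw":[0,0,0,0,0],"slide":[[0,0,-0.1],[0,0,-0.1],[0,0,-0.1],[0,0,-0.1],[0,0,-0.1]],"twist":[0,-10,-20,-30,-40]}'
```

```text
time: 3.08
position: [0.5224, 0.191, 0.1086]
tcp_rot: [-3.14, -0.001, 2.46]
wrist_force: [-3.6, -1.8, -8.9]
finger_gap: 0.139
gripper_force: 40.2
```

```bash
python3 -m jog '{"claw":[0,0,0.4,0.4,0.4],"slide":[[0,0,0.1],[0,0,0.25],[0,0,0.25],[0,0,0.25],[0,0,0.25]],"twist":[-8,-8,-8,-8,-8]}' && python3 -m jog '{"claw":[0.5,0.7,1,1],"slide":[[0,0,-3],[0,0,-9],[-4,0,-12],[-4,0,-12]],"twist":[0,10,20,28]}' && python3 - <<'E'
from h import *
st=sensors.read_state(); s=imaging.snapshot("wrist"); s["st"]=st; pickle.dump(s,open("w2.pkl","wb"))
cv2.imwrite("pics/w2.png",s["color"]); print(st["position"],st["tcp_rot"],st["wrist_force"],st["qpos"])
E
```

```text
time: 3.7
position: [0.5247, 0.1915, 0.1087]
tcp_rot: [3.139, 0.003, 2.593]
wrist_force: [-0.9, -0.5, -0.2]
finger_gap: 0.402
gripper_force: 0.0
time: 4.2
position: [0.5612, 0.1697, 0.2325]
tcp_rot: [3.132, 0.004, 2.098]
wrist_force: [-1.0, 0.2, 0.2]
finger_gap: 0.999
gripper_force: 0.0
[0.56123527 0.16972061 0.23247077] [3.13207426 0.00357728 2.09794006] [-0.97326948  0.15740948  0.15118137] [ 2.02285347e-01 -2.25470334e-02  1.80038792e+00 -3.60502127e-04
  1.35358947e+00 -3.24799512e-01]
```

View pics/w2.png

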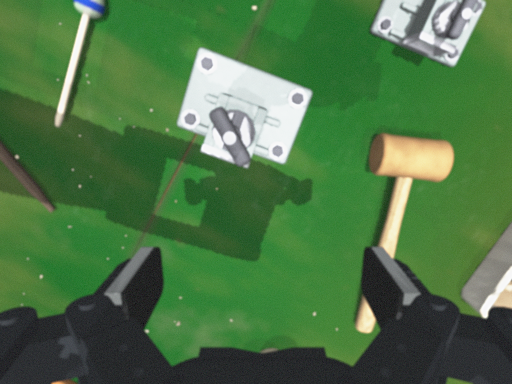

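The bar now lies about 45° off the sleeve and stands raised at (230,137), so the plunger is parked. Next I move over the stake.

```bash
python3 -m jog '{"claw":[1,1,1,1,1],"slide":[[-4.2,-4.2,0],[-8.4,-8.5,0],[-12.6,-12.8,0],[-16.8,-17,0],[-21,-21.3,0]],"twist":[0,0,0,0,0]}' && python3 -m jog '{"claw":[1,1,1,1,1],"slide":[[-4.2,-4.2,0],[-8.4,-8.5,0],[-12.6,-12.8,0],[-14.4,-14.7,0],[-14.4,-14.7,0]],"twist":[10,20,30,37.6,37.6]}' && python3 - <<'E'
from h import *
st=sensors.read_state(); s=imaging.snapshot("wrist"); s["st"]=st; pickle.dump(s,open("w3.pkl","wb"))
cv2.imwrite("pics/w3.png",cv2.resize(s["color"],(800,600),interpolation=2)); print(st["position"],st["tcp_rot"],st["wrist_force"])
E
```

```text
time: 4.88
position: [0.4802, -0.1205, 0.2271]
tcp_rot: [3.141, 0.001, 2.107]
wrist_force: [0.8, -0.6, 0.0]
finger_gap: 1.004
gripper_force: 0.0
time: 5.5
position: [0.427, -0.3191, 0.2267]
tcp_rot: [3.142, -0.0, 1.448]
wrist_force: [0.4, 0.4, 0.1]
finger_gap: 1.002
gripper_force: 0.0
[ 0.42698715 -0.3190727   0.22674305] [ 3.14152196e+00 -1.25079558e-04  1.44773995e+00] [0.37809965 0.38050515 0.07532987]
```

View pics/w3.png

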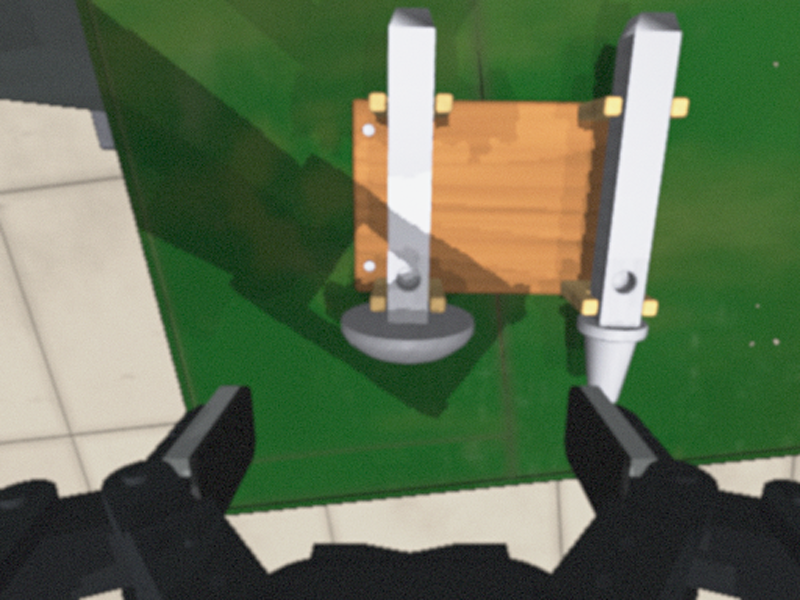

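The mushroom shank is upright in the view, with its hole at (408,281), shoulder at (408,322) and tail at (411,25). The taper stake's hole is at (623,281).

```bash
python3 - <<'E'
from h import *
s=pickle.load(open("w3.pkl","rb")); k=1.5625
o=[((-65,-41.5,64),(408,281)),((-65,95,64),(411.5,25)),((-77,95,64),(388,26)),((-53,95,64),(436,26)),((-77,-69,64),(387,322)),((-53,-69,64),(429,322)),((65,-41.5,64),(623.5,281)),((77,95,64),(680,32))]
o=[(p,np.array(u)/k) for p,u in o]
q,r=fitw(s,o,[.496,-.297,-.13]); print(q,r.round(1))
for d in(40,):
    p=wpt(q,[(-65,-69+d,52-19)])[0]; print(p,rel(p), "twist deg",-np.degrees(q[2]+np.pi/2-sensors.read_state()["tcp_rot"][2]))
# second socket fit from w2
s2=pickle.load(open("w2.pkl","rb"))
q2,r2=fitw(s2,[((-62.5,60,12),(201,47)),((62.5,60,12),(312,92)),((62.5,-24,12),(285,163)),((-62.5,-24,12),(178,126)),((22,-27,74),(247,166)),((-22,-27,74),(202,153))],[.52,.19,.19]);print(q2,r2.round(1))
E
```

```text
[ 0.49526522 -0.2889871  -0.13680895] [[-0.3 -1.5]
 [-0.   0.7]
 [ 0.4 -0.2]
 [-1.1  0.3]
 [ 0.2  0.1]
 [-1.6  0.5]
 [ 0.9  0.7]
 [ 0.8 -0.8]]
[ 0.42691746 -0.30885126  0.033     ] [ 0.88521726 -0.15852932 19.36969989] twist deg 0.9082596594719127
[0.5223179  0.19371792 0.17341947] [[-1.6 -1. ]
 [ 3.1 -0.4]
 [ 0.3  3.4]
 [-2.4  0.3]
 [ 1.   2.5]
 [-0.2 -1.2]]
```

```bash
python3 -m jog '{"claw":[1,0.9,0.8,0.8,0.8],"slide":[[0.8,-0.15,5.5],[0.8,-0.15,11],[0.8,-0.15,16],[0.8,-0.15,19.2],[0.8,-0.15,19.2]],"twist":[0.9,0.9,0.9,0.9,0.9]}' 100 && python3 -m jog '{"claw":[0,0,0,0,0],"slide":[[0,0,0],[0,0,0],[0,0,0],[0,0,0],[0,0,0]],"twist":[0,0,0,0,0]}'
```

```text
time: 6.18
position: [0.4256, -0.3065, 0.032]
tcp_rot: [-3.136, -0.004, 1.436]
wrist_force: [0.6, -0.5, 0.6]
finger_gap: 0.8
gripper_force: 0.0
time: 6.8
position: [0.4282, -0.3106, 0.0373]
tcp_rot: [3.139, 0.002, 1.433]
wrist_force: [-2.3, 2.0, 6.6]
finger_gap: 0.259
gripper_force: 98.9
```

```bash
python3 -m jog '{"claw":[0,0,0,0,0],"slide":[[0,0,-2],[0,0,-6],[0,0,-12],[0,0,-18],[0,0,-18]],"twist":[0,0,0,0,0]}' && python3 - <<'E'
from h import *
A=pickle.load(open("scene.pkl","rb"))
def ray(u,z):
    Rm=R.from_euler("xyz",A["attitude"]).as_matrix(); d=Rm@(np.linalg.inv(A["K"])@[*u,1]*[1,-1,-1]); o=np.array(A["position"]); return o+d*(z-o[2])/d[2]
print("bottle",ray((296,213),0),"mallet end",ray((293,187),.01),"head",ray((246,167),.02),"ring jar",ray((345,240),.03))
st=sensors.read_state(); s=imaging.snapshot("wrist"); s["st"]=st; pickle.dump(s,open("w4.pkl","wb"))
cv2.imwrite("pics/w4.png",cv2.resize(s["color"],(800,600),interpolation=2)); print(st["position"],st["tcp_rot"],st["wrist_force"])
q=[.522,.192,.187]; p=wpt(q,[(0,-186,220)])[0]; print(p,rel(p))
E
```

```text
time: 7.42
position: [0.4295, -0.3119, 0.2219]
tcp_rot: [3.131, 0.007, 1.433]
wrist_force: [-0.6, -0.3, -3.8]
finger_gap: 0.263
gripper_force: 101.0
bottle [ 7.13718598e-01 -7.22097492e-02  1.11022302e-16] mallet end [0.78737795 0.04509935 0.01      ] head [0.69336392 0.2410152  0.02      ] ring jar [ 0.74956887 -0.28642436  0.03      ]
[ 0.42953811 -0.31192152  0.22194487] [3.13085861 0.00724466 1.43295029] [-0.60853098 -0.25057074 -3.75166395]
[0.55657964 0.00924265 0.22      ] [33.439397    8.34863186 -0.29245896]
```

View pics/w4.png

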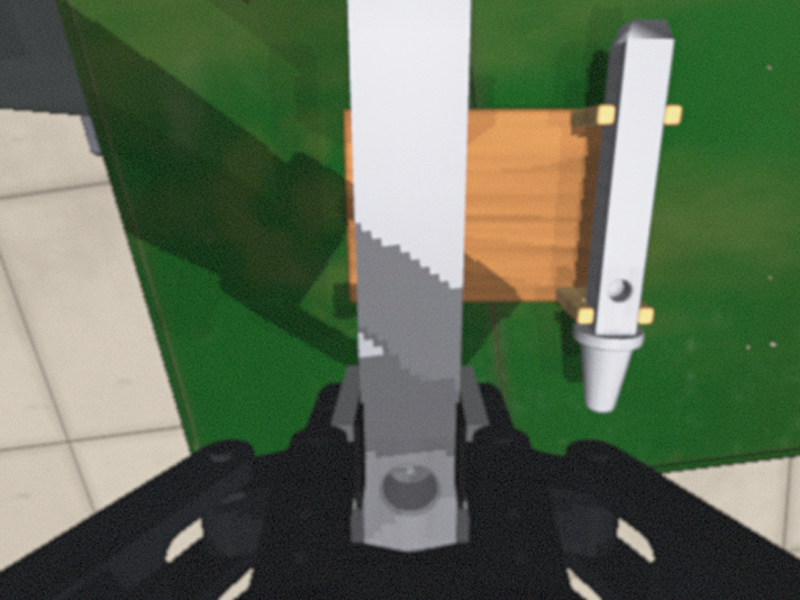

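The stake is held straight with the hand, with its hole at (410,488). I'll fit its pose in the tool frame.

```bash
python3 - <<'E'
from h import *
s=pickle.load(open("w4.pkl","rb")); T=s["T_tool_cam"];k=1.5625
# v: x_hole, y_lat, z_axis, pitch, yaw ; stake point at (x along +tool x)
def pt(v,a,l,h): # a along from hole, l lateral, h above axis(-tool z)
    return np.array([v[0]+a, v[1]+l+v[4]*a, v[2]-h+v[3]*a])
E=[(0,348,470),(225,356.5,464.5),(440,362,460)]
def f(v):
    out=[]
    for row,xl,xr in E:
        for x,l in((xl,-.012),(xr,.012)):
            # point on edge at that row: solve
            a0,a1=[proj(s,pt(v,a,l,.012),T)[0] for a in(0.01,0.09)]
            P=[proj(s,pt(v,a,l,.012),T)[0] for a in np.linspace(-.02,.13,60)]
            P=np.array(P); i=np.argsort(P[:,1]); out.append(np.interp(row/k,P[i,1],P[i,0])-x/k)
    return np.r_[out,proj(s,pt(v,0,0,.012),T)[0]-np.array([410,488])/k]
r=least_squares(f,[-.01,0,-.019,0,0]);print(r.x,r.fun.round(2))
E
```

```text
[-1.02210006e-02 -6.85235742e-05 -1.54891745e-02  1.39847084e-02
 -5.87692412e-03] [ 0.36 -0.   -0.67  0.07  0.02 -0.35  0.58 -0.  ]
```

```bash
python3 -m jog '{"claw":[0,0,0,0,0],"slide":[[6,1.5,0],[12,3,0],[18,4.5,0],[24,6,0],[30,7.5,0]],"twist":[-4,-8,-12,-16,-18.6]}' && python3 - <<'E'
from h import *
q=[.522,.192,.187]; p=wpt(q,[(0,-186,220)])[0]; st=sensors.read_state(); print(p,rel(p),st["position"],st["tcp_rot"])
E
```

```text
time: 8.1
position: [0.5412, -0.0207, 0.2113]
tcp_rot: [-3.137, -0.001, 1.759]
wrist_force: [1.8, 0.2, -4.2]
finger_gap: 0.26
gripper_force: 100.8
[0.55657964 0.00924265 0.22      ] [ 2.64934355  2.06982136 -0.88010128] [ 0.54116395 -0.0206543   0.21126474] [-3.13652957e+00 -1.47827406e-03  1.75920652e+00]
```

```bash
python3 -m jog '{"claw":[0,0,0,0,0],"slide":[[2.6,2,0],[2.6,2,5.5],[2.6,2,11],[2.6,2,14],[2.6,2,14]],"twist":[0,0,0,0,0]}' && python3 - <<'E'
from h import *
L=[]
for i in range(6):
    s=imaging.snapshot("wrist"); st=sensors.read_state(); L.append(np.r_[st["position"],st["tcp_rot"][2]])
L=np.array(L); print(L.round(4),L.mean(0),L.std(0))
s["st"]=dict(st,position=L.mean(0)[:3],tcp_rot=[np.pi,0,L.mean(0)[3]]); pickle.dump(s,open("w5.pkl","wb"))
q=[.522,.192,.187]; p=wpt(q,[(0,-186,36)])[0]; print(p,rel(p))
a=imaging.snapshot("scene");b=imaging.snapshot("side");pickle.dump((a,b),open("p5.pkl","wb"))
c=lambda i,x,y,w: cv2.resize(i[y:y+w*3//4,x:x+w],(400,300),interpolation=cv2.INTER_CUBIC)
cv2.imwrite("pics/m5.png",np.vstack([np.hstack([c(a["color"],180,140,90),c(b["color"],210,150,120)]),np.hstack([cv2.resize(s["color"],(400,300)),c(s["color"],170,20,200)])]))
E
```

```text
time: 8.72
position: [0.5522, 0.0069, 0.0685]
tcp_rot: [-3.129, -0.003, 1.758]
wrist_force: [-0.2, 0.4, -4.2]
finger_gap: 0.265
gripper_force: 100.5
[[0.5548 0.0067 0.0716 1.7576]
 [0.5567 0.0065 0.074  1.7575]
 [0.558  0.0064 0.0756 1.7575]
 [0.5586 0.0063 0.0765 1.7574]
 [0.5588 0.0063 0.0769 1.7574]
 [0.5588 0.0063 0.0769 1.7575]] [0.55761071 0.00639109 0.07525451 1.75747777] [1.46767039e-03 1.40303362e-04 1.90134075e-03 4.76217014e-05]
[0.55657964 0.00924265 0.036     ] [ 0.33446982 -0.17760162  4.0882918 ]
```

View pics/m5.png

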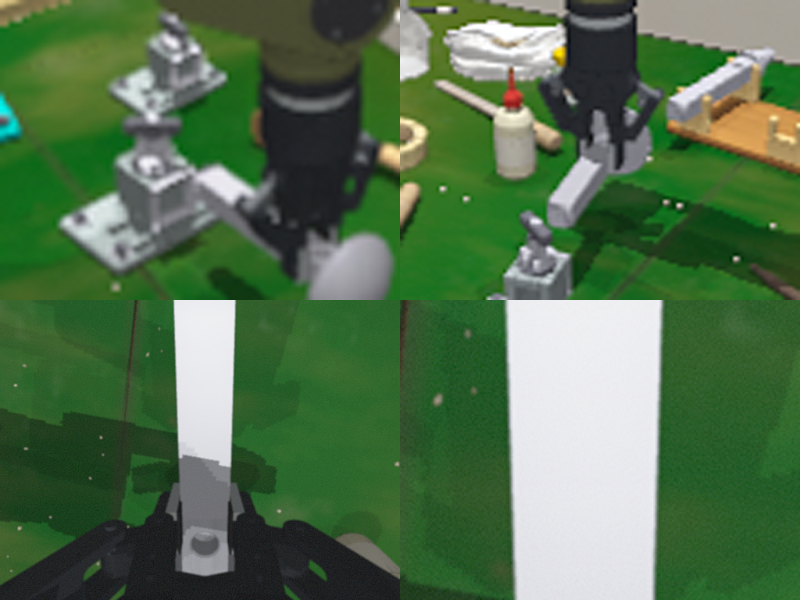

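The tail is just short of the mouth in both fixed views. The fitted lateral offset is about 1.7 mm and the tail height is fine to lower. The arm needs about 0.3 s to settle.

```bash
python3 -m jog '{"claw":[0,0,0,0,0],"slide":[[0,-0.2,2],[0,-0.2,4.1],[0,-0.2,4.1],[0,-0.2,4.1],[0,-0.2,4.1]],"twist":[0,0,0,0,0]}' && python3 - <<'E'
from h import *
for n in range(2): s=imaging.snapshot("wrist")
a=imaging.snapshot("scene");b=imaging.snapshot("side")
st=sensors.read_state();print(st["position"],st["tcp_rot"],st["wrist_force"],st["wrist_torque"]);pickle.dump((a,b,st),open("p6.pkl","wb"))
q=[.522,.192,.187]
p=wpt(q,[(0,-186,36)])[0]; print(rel(p))
Rm=R.from_euler("xyz",st["tcp_rot"]).as_matrix()
tail=[st["position"]+Rm@[.136,y,-.0135+z] for y,z in((-.0085,-.0085),(.0085,-.0085),(-.0085,.0085),(.0085,.0085))]
for im,f in((a,1),(b,1)): print(proj(im,tail).round(1).tolist())
c=lambda i,x,y,w: cv2.resize(i[y:y+w*3//4,x:x+w],(400,300),interpolation=cv2.INTER_CUBIC)
cv2.imwrite("pics/m6.png",np.hstack([c(a["color"],195,155,56),c(b["color"],225,200,60)]))
E
```

```text
time: 9.75
position: [0.5563, 0.006, 0.0348]
tcp_rot: [3.14, 0.0, 1.758]
wrist_force: [0.9, -0.0, -4.1]
finger_gap: 0.258
gripper_force: 100.6
[0.55590246 0.00605799 0.03446811] [3.14045522e+00 3.27217145e-04 1.75758003e+00] [-0.03385144 -0.03681087 -3.8965495 ] [-0.06620866 -0.01857248 -0.01905502]
[ 0.30030202  0.12585363 -0.15314466]
[[221.2, 187.2], [224.7, 185.3], [221.4, 190.8], [224.9, 188.9]]
[[259.8, 226.0], [254.9, 225.1], [259.9, 230.4], [255.1, 229.4]]
```

```bash
python3 -m jog '{"claw":[0,0,0,0,0],"slide":[[0.8,0.05,-0.1],[1.6,0.05,-0.1],[2.4,0.05,-0.1],[3.2,0.05,-0.1],[3.6,0.05,-0.1]],"twist":[0,0,0,0,0]}' && python3 -m jog '{"claw":[0,0,0,0,0],"slide":[[0.4,0,0],[0.8,0,0],[1.2,0,0],[1.2,0,0],[1.2,0,0]],"twist":[0,0,0,0,0]}'
```

```text
time: 10.58
position: [0.549, 0.0423, 0.0347]
tcp_rot: [-3.141, -0.0, 1.758]
wrist_force: [-0.2, -0.2, -4.1]
finger_gap: 0.26
gripper_force: 100.6
time: 11.2
position: [0.5475, 0.0536, 0.0352]
tcp_rot: [3.14, -0.001, 1.757]
wrist_force: [0.4, -0.3, -0.9]
finger_gap: 0.264
gripper_force: 101.1
```

```bash
python3 -m jog '{"claw":[0,0,0,0,0],"slide":[[0.8,0,-0.1],[1.6,0,-0.1],[2.4,0,-0.1],[3.2,0,-0.1],[3.6,0,-0.1]],"twist":[0,0,0,0,0]}' && python3 -m jog '{"claw":[0,0,0,0,0],"slide":[[0.8,0,0],[1.6,0,0],[2.4,0,0],[3.2,0,0],[3.4,0,0]],"twist":[0,0,0,0,0]}' && python3 -m jog '{"claw":[0,0,0],"slide":[[0,0,0],[0,0,0],[0,0,0]],"twist":[0,0,0]}'
```

```text
time: 11.82
position: [0.5402, 0.0894, 0.0358]
tcp_rot: [-3.141, 0.0, 1.758]
wrist_force: [-0.8, -1.7, -1.9]
finger_gap: 0.259
gripper_force: 101.1
time: 12.45
position: [0.534, 0.1226, 0.0359]
tcp_rot: [3.141, 0.0, 1.758]
wrist_force: [0.9, -1.7, -1.0]
finger_gap: 0.262
gripper_force: 101.1
time: 12.82
position: [0.534, 0.1223, 0.0359]
tcp_rot: [3.142, -0.001, 1.757]
wrist_force: [-0.3, 2.1, -1.7]
finger_gap: 0.263
gripper_force: 101.1
```

```bash
python3 -m jog '{"claw":[0.5,0.6,0.6,0.6,0.6],"slide":[[0,0,0],[0,0,0],[0,0,0],[0,0,0],[0,0,0]],"twist":[0,0,0,0,0]}' && python3 -m jog '{"claw":[0.6,0.6,0.3,0,0],"slide":[[0,0,-3],[0,0,-9],[-4,0,-12],[-10.5,0,-12],[-10.5,0,-12]],"twist":[0,0,0,0,0]}' && python3 - <<'E'
from h import *
for n in range(3): s=imaging.snapshot("wrist")
st=sensors.read_state(); s["st"]=st; pickle.dump(s,open("w7.pkl","wb"))
a=imaging.snapshot("scene");b=imaging.snapshot("side")
print(st["position"],st["tcp_rot"],st["wrist_force"])
c=lambda i,x,y,w: cv2.resize(i[y:y+w*3//4,x:x+w],(400,300),interpolation=cv2.INTER_CUBIC)
cv2.imwrite("pics/m7.png",np.vstack([np.hstack([c(a["color"],180,150,90),c(b["color"],220,170,90)]),np.hstack([cv2.resize(s["color"],(400,300)),c(s["color"],160,0,200)])]))
E
```

```text
time: 13.45
position: [0.5341, 0.1221, 0.0359]
tcp_rot: [3.142, 0.0, 1.758]
wrist_force: [-0.6, -0.2, -0.5]
finger_gap: 0.598
gripper_force: 0.0
time: 14.08
position: [0.5543, 0.0159, 0.1567]
tcp_rot: [3.14, 0.001, 1.753]
wrist_force: [0.1, 0.7, 0.2]
finger_gap: 0.0
gripper_force: 0.0
[0.55305886 0.01924923 0.15524102] [-3.14055348e+00 -6.85173913e-04  1.75717605e+00] [0.04953147 0.06542931 0.48226851]
```

View pics/m7.png

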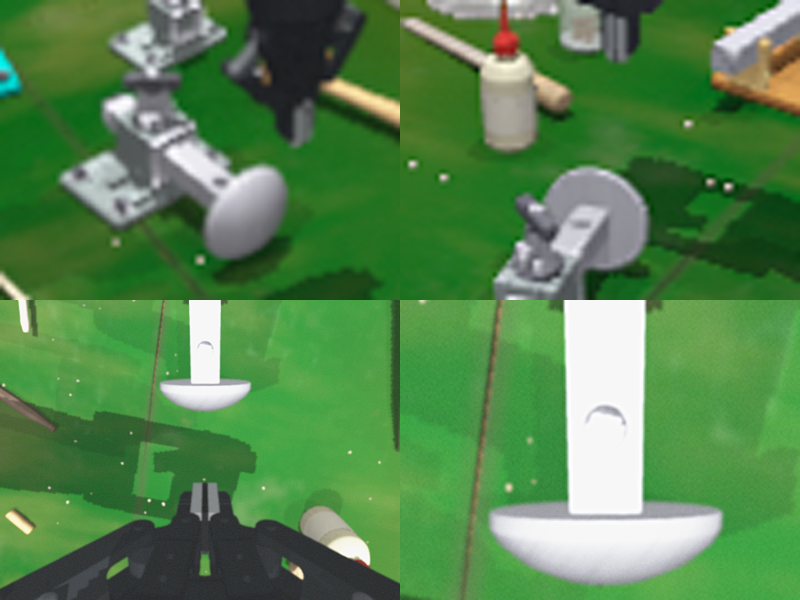

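The stake rests straight in the socket with its hole up, the handle is still parked, and nothing else has moved. Next I push on the dome with the fingers shut.

```bash
python3 -m jog '{"claw":[0,0,0,0,0],"slide":[[0,0,5],[0,0,9.5],[0,0,9.5],[1,0,9.5],[2,0,9.5]],"twist":[0,0,0,0,0]}' && python3 -m jog '{"claw":[0,0,0,0,0],"slide":[[0.8,0,0],[1.6,0,0],[2.4,0,0],[3.2,0,0],[4,0,0]],"twist":[0,0,0,0,0]}'  && python3 -m jog '{"claw":[0,0,0,0,0],"slide":[[0.6,0,0],[1.2,0,0],[1.8,0,0],[2.4,0,0],[3,0,0]],"twist":[0,0,0,0,0]}'
```

```text
time: 14.95
position: [0.5516, 0.0396, 0.0635]
tcp_rot: [3.137, 0.001, 1.758]
wrist_force: [0.8, 0.9, 1.3]
finger_gap: 0.001
gripper_force: 0.0
time: 15.58
position: [0.5455, 0.0749, 0.0639]
tcp_rot: [3.136, 0.009, 1.759]
wrist_force: [3.1, -15.2, 4.8]
finger_gap: 0.003
gripper_force: 8.0
time: 16.2
position: [0.5415, 0.1041, 0.0655]
tcp_rot: [3.133, 0.009, 1.759]
wrist_force: [3.4, -16.1, 11.1]
finger_gap: -0.007
gripper_force: 9.5
```

```bash
python3 -m jog '{"claw":[0,0,0,0,0],"slide":[[0.4,0,0],[0.8,0,0],[1.2,0,0],[1.6,0,0],[1.6,0,0]],"twist":[0,0,0,0,0]}' && python3 -m jog '{"claw":[0,0,0,0],"slide":[[0.2,0,0],[0.4,0,0],[0.6,0,0],[0.6,0,0]],"twist":[0,0,0,0]}'
```

```text
time: 16.82
position: [0.539, 0.1208, 0.0664]
tcp_rot: [3.131, 0.008, 1.759]
wrist_force: [1.9, -13.2, 13.8]
finger_gap: -0.002
gripper_force: 8.3
time: 17.32
position: [0.5385, 0.125, 0.0674]
tcp_rot: [3.131, 0.011, 1.76]
wrist_force: [1.1, -20.5, 18.8]
finger_gap: 0.0
gripper_force: 12.3
```

```bash
python3 -m jog '{"claw":[0,0,0,0],"slide":[[0.2,0,0.1],[0.4,0,0.2],[0.4,0,0.2],[0.4,0,0.2]],"twist":[0,0,0,0]}' && python3 -m jog '{"claw":[0,0,0,0],"slide":[[0.2,0,0],[0.4,0,0],[0.4,0,0],[0.4,0,0]],"twist":[0,0,0,0]}'
```

```text
time: 17.82
position: [0.5388, 0.1254, 0.0673]
tcp_rot: [3.131, 0.018, 1.761]
wrist_force: [-1.9, -34.0, 27.7]
finger_gap: -0.001
gripper_force: 20.0
time: 18.32
position: [0.5383, 0.1279, 0.0678]
tcp_rot: [3.132, 0.021, 1.761]
wrist_force: [-2.5, -38.7, 31.4]
finger_gap: -0.002
gripper_force: 23.0
```

```bash
python3 -m jog '{"claw":[0,0,0,0,0],"slide":[[-3,0,0],[-4,0,-5],[-4,0,-9],[-4,0,-9],[-4,0,-9]],"twist":[0,0,0,0,0]}' && cat >> h.py <<'E'
def wshot(n):
    for i in range(3): s=imaging.snapshot("wrist")
    st=sensors.read_state(); s["st"]=st; pickle.dump(s,open(n,"wb")); return s
def dome(s,q=(.522,.192,.187)):
    # lowest non-green row of the head along the stake's axis -> socket y of dome front (z~.05)
    T=Tw(s); im=s["color"].astype(int); ys=np.arange(-200,0,.5)
    uv=proj(s,wpt(q,np.c_[0*ys,ys,0*ys+50]),T).round().astype(int)
    ok=[(0<=u<512 and 0<=v<384) for u,v in uv]
    g=np.array([ (im[v,u,1]-im[v,u,0]) if o else 99 for (u,v),o in zip(uv,ok)])
    white=g<25
    # runs
    d=np.flatnonzero(np.diff(np.r_[0,white.astype(int),0])); return [(ys[a],ys[b-1]) for a,b in d.reshape(-1,2) if b-a>6]
E
python3 - <<'E'
from h import *
s=wshot("w8.pkl"); print(s["st"]["position"],s["st"]["wrist_force"])
print(dome(pickle.load(open("w7.pkl","rb")))); print(dome(s))
E
```

```text
time: 18.95
position: [0.5383, 0.0978, 0.1487]
tcp_rot: [-3.141, -0.0, 1.758]
wrist_force: [-0.3, 0.6, 0.2]
finger_gap: 0.001
gripper_force: 0.0
[0.53747764 0.09770289 0.14698597] [-0.52763861 -0.11454406  0.57904211]
[(np.float64(-135.5), np.float64(-43.0))]
[(np.float64(-200.0), np.float64(-125.5)), (np.float64(-57.5), np.float64(-0.5))]
```

```bash
python3 -m jog '{"claw":[0,0,0,0,0],"slide":[[-1.5,0,4],[-1.5,0,9.4],[-1.5,0,9.4],[-1.5,0,9.4],[0.5,0,9.4]],"twist":[0,0,0,0,0]}' && python3 -m jog '{"claw":[0,0,0,0,0],"slide":[[0.8,0,0],[1.6,0,0],[2.2,0,0],[2.4,0,0],[2.4,0,0]],"twist":[0,0,0,0,0]}'
```

```text
time: 19.73
position: [0.5398, 0.1028, 0.0576]
tcp_rot: [3.137, 0.0, 1.756]
wrist_force: [0.3, -0.4, 1.0]
finger_gap: -0.001
gripper_force: 0.0
time: 20.35
position: [0.5336, 0.1257, 0.0552]
tcp_rot: [3.141, 0.001, 1.757]
wrist_force: [-0.1, -4.0, 3.5]
finger_gap: -0.003
gripper_force: 1.8
```

```bash
python3 -m jog '{"claw":[0,0,0,0],"slide":[[0.15,0,0],[0.3,0,0],[0.4,0,0],[0.4,0,0]],"twist":[0,0,0,0]}' && python3 -m jog '{"claw":[0,0,0,0],"slide":[[0.15,0,0],[0.3,0,0],[0.4,0,0],[0.4,0,0]],"twist":[0,0,0,0]}'
```

```text
time: 20.85
position: [0.533, 0.1284, 0.0553]
tcp_rot: [3.141, 0.003, 1.758]
wrist_force: [-0.2, -8.2, 3.5]
finger_gap: -0.001
gripper_force: 4.1
time: 21.35
position: [0.5322, 0.129, 0.0553]
tcp_rot: [-3.139, 0.009, 1.759]
wrist_force: [-1.3, -20.9, 6.9]
finger_gap: 0.001
gripper_force: 10.2
```

```bash
python3 -m jog '{"claw":[0,0,0,0],"slide":[[0.2,0,0],[0.4,0,0],[0.5,0,0],[0.5,0,0]],"twist":[0,0,0,0]}' && python3 -m jog '{"claw":[0,0,0,0,0],"slide":[[-3,0,0],[-4.4,0,-5],[-4.4,0,-9.4],[-4.4,0,-9.4],[-4.4,0,-9.4]],"twist":[0,0,0,0,0]}' && python3 - <<'E'
from h import *
s=wshot("w9.pkl"); print(s["st"]["position"],s["st"]["wrist_force"]); print(dome(s))
E
```

```text
time: 21.85
position: [0.5314, 0.1296, 0.0554]
tcp_rot: [-3.137, 0.018, 1.76]
wrist_force: [-2.1, -37.5, 9.2]
finger_gap: -0.003
gripper_force: 18.5
time: 22.48
position: [0.5385, 0.0958, 0.148]
tcp_rot: [-3.141, -0.001, 1.757]
wrist_force: [-0.4, -0.0, -0.6]
finger_gap: 0.002
gripper_force: 0.0
[0.53773604 0.09575949 0.14668174] [-0.58129895 -0.55834991  0.31279947]
[(np.float64(-200.0), np.float64(-127.0)), (np.float64(-52.0), np.float64(-0.5))]
```

The shoulder is home: the dome front measures −52 mm against −53 mm expected, and the push met a stiff stop. Next I turn the T-handle back.

```bash
python3 -m jog '{"claw":[0.4,0.4,0.4,0.4,0.4],"slide":[[3,0,-1],[6,0.2,-1],[9.6,0.2,-1],[9.6,0.2,-1],[9.6,0.2,-1]],"twist":[-10,-20,-30,-40,-48]}' 40 && python3 -m jog '{"claw":[0.4,0.4,0.4,0.4],"slide":[[0,0,0],[0,0,2],[0,0,4],[0,0,4]],"twist":[0,0,0,0]}' && python3 - <<'E'
from h import *
s=wshot("w10.pkl"); print(s["st"]["position"],s["st"]["tcp_rot"],s["st"]["wrist_force"]); print(rel([.5222,.191,.1065]))
E
```

```text
time: 23.25
position: [0.5221, 0.1909, 0.1571]
tcp_rot: [-3.14, -0.002, 2.601]
wrist_force: [-0.3, -0.4, -0.1]
finger_gap: 0.401
gripper_force: 0.0
time: 23.75
position: [0.5208, 0.1896, 0.115]
tcp_rot: [-3.137, -0.005, 2.594]
wrist_force: [0.1, -0.1, 0.1]
finger_gap: 0.4
gripper_force: 0.0
[0.52331108 0.19028259 0.11879626] [ 3.14159129e+00 -3.63225130e-06  2.59492699e+00] [ 0.41002872 -0.65801689  0.7074171 ]
[0.13220509 0.00352515 1.22962674]
```

Down 12 mm more, then grip.

```bash
python3 -m jog '{"claw":[0.4,0.4,0.4],"slide":[[0.1,0,1.2],[0.1,0,1.2],[0.1,0,1.2]],"twist":[0,0,0]}' && python3 -m jog '{"claw":[0,0,0,0,0],"slide":[[0,0,0],[0,0,0],[0,0,0],[0,0,0],[0,0,0]],"twist":[0,0,0,0,0]}' 40
```

```text
time: 24.28
position: [0.5223, 0.1908, 0.1068]
tcp_rot: [-3.142, -0.0, 2.595]
wrist_force: [-0.2, 0.4, 0.3]
finger_gap: 0.4
gripper_force: 0.0
time: 24.9
position: [0.5225, 0.1908, 0.1073]
tcp_rot: [3.141, 0.0, 2.595]
wrist_force: [-0.9, -0.7, 4.7]
finger_gap: 0.137
gripper_force: 43.3
```

```bash
python3 -m jog '{"claw":[0,0,0,0,0],"slide":[[0,0,-0.2],[0,0,-0.2],[0,0,-0.2],[0,0,-0.2],[0,0,-0.2]],"twist":[10,20,30,40,48]}' && python3 -m jog '{"claw":[0,0,0,0,0],"slide":[[0,0,-0.2],[0,0,0.3],[0,0,0.6],[0,0,1.1],[0,0,1.1]],"twist":[0,0,0,0,0]}'
```

```text
time: 25.52
position: [0.5216, 0.1902, 0.1063]
tcp_rot: [-3.14, 0.001, 1.753]
wrist_force: [3.6, -1.3, -8.3]
finger_gap: 0.138
gripper_force: 41.7
time: 26.15
position: [0.5217, 0.1904, 0.0971]
tcp_rot: [-3.14, 0.001, 1.758]
wrist_force: [-0.7, -3.6, -6.5]
finger_gap: 0.143
gripper_force: 41.9
```

```bash
python3 -m jog '{"claw":[0,0,0,0,0],"slide":[[0,0,0.2],[0,0,0.35],[0,0,0.35],[0,0,0.35],[0,0,0.35]],"twist":[0,0,0,0,0]}' && python3 -m jog '{"claw":[0.4,0.4,0.4,0.4,0.4],"slide":[[0,0,0],[0,0,0],[0,0,0],[0,0,-3],[0,0,-8]],"twist":[0,0,0,0,0]}' && python3 -m jog '{"claw":[0.4,0.4,0.4,0.4],"slide":[[-2,0,-3],[-4,0,-6],[-4,0,-6],[-4,0,-6]],"twist":[0,0,0,0]}' && python3 - <<'E'
from h import *
s=wshot("w11.pkl"); print(s["st"]["position"],s["st"]["wrist_force"]); print(dome(s))
a=imaging.snapshot("scene");b=imaging.snapshot("side");pickle.dump((a,b),open("p11.pkl","wb"))
A=pickle.load(open("scene.pkl","rb"));B=pickle.load(open("side.pkl","rb"))
# tee region: find vertical shift of bar patch vs. the initial (plunger down) side picture
for i,j,(x,y) in((A,a,(214,171)),(B,b,(250,222))):
    t=cv2.cvtColor(i["color"],6)[y-9:y+8,x-10:x+10]; w=cv2.cvtColor(j["color"],6)[y-19:y+18,x-20:x+20]
    m=cv2.matchTemplate(w,t,cv2.TM_CCOEFF_NORMED); print(cv2.minMaxLoc(m)[1],cv2.minMaxLoc(m)[3],"expected (10,10)")
    for q,r in (("now",1),): 
        print(proj(j,[[.522,.192,.101],[.522,.192,.114]]).round(1).tolist())
E
```

```text
time: 26.78
position: [0.5218, 0.1904, 0.0944]
tcp_rot: [-3.14, 0.001, 1.758]
wrist_force: [-3.3, -4.5, -4.5]
finger_gap: 0.136
gripper_force: 42.2
time: 27.4
position: [0.521, 0.1907, 0.1733]
tcp_rot: [-3.138, -0.0, 1.758]
wrist_force: [1.0, 0.1, -0.3]
finger_gap: 0.398
gripper_force: 0.0
time: 27.9
position: [0.5294, 0.1518, 0.2336]
tcp_rot: [-3.141, -0.001, 1.758]
wrist_force: [1.0, -0.3, 0.4]
finger_gap: 0.404
gripper_force: 0.0
[0.52883171 0.15192714 0.23247878] [ 0.0656108   0.18796737 -0.50636207]
[(np.float64(-55.0), np.float64(-0.5))]
0.619222104549408 (10, 10) expected (10,10)
[[213.6, 170.1], [213.4, 167.2]]
0.7230221629142761 (10, 10) expected (10,10)
[[250.5, 222.2], [250.4, 218.6]]
```

```bash
python3 -c "
from rig import manip; print(manip.finish_job())"
```

```text
the job is handed in; nothing more can be done
None
```

The job is handed in at about 28 s; `finish_job` gave no verdict. By my measurements the mushroom stake is home, the T-handle is back in line, the plunger is down in the index hole, and I saw nothing else on the bench disturbed.

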